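# Weigh the long-bone tray

## Robot

A 6-joint arm with a two-finger parallel gripper is mounted at the origin on the work surface. World frame = base frame: x ahead of the robot, y to its left, z up, the work surface at z = 0. Lengths are in m, angles in rad, forces in N, time in s.
With the tool pointing down it reaches from about 0.375 to 0.9 m from the base axis. Payload 3.1 kg.
Tool frame: the origin (TCP) lies at the very end of the fingers, on their centre line; the grasp point (between the pads) lies 19 mm behind it (hold_point_z is the distance from the TCP to the grasp point, in m); x points along the fingers, y is the direction in which the jaws open and shut, and the axes are right-handed (so a half turn about x gives the same grasp; the last joint's range is limited). The gripper opens to 87 mm and grips with 3 to 60 N. Pads are 19 mm wide; open, the fingers measure 117 mm over their backs; the gripper's body (75 mm by 190 mm) begins 51 mm behind the grasp point.
Start: joints at [1.097, 0.527, 1.433, -0, 1.181, -0.178], TCP at [0.182, 0.598, 0.223] pointing down, gripper open.
Joint ranges: [-3.08, 3.08], [-0.75, 2.2], [0.22, 2.44], [-1.43, 4.57], [0, 2.65], [-2.85, 2.85]. Speed limits (rad/s): [2.79, 2.79, 3.14, 3.14, 3.14, 3.14].

## Interface

Orientations are given as a unit quaternion [x, y, z, w].
In Python, from rig import * gives the robot as it stands.
- The arm moves only by the tool send_rows, never from a script. Its argument "steps" is a list that holds one entry, the list of rows, each a list of 6 numbers: the shift along the tool's x, y, z in cm, then the turn, a rotation vector about the tool's x, y, z in units of 6 degrees (1.0 is 6 degrees). In form: [[[x, y, z, wx, wy, wz], ...]]. A call has 1 to 8 rows; each row shifts and turns the pose as measured when the row begins, along the tool's axes as they then stand; what a row does not reach is not made up. A row lasts 1/12 s, in which the tool goes at most 41.7 mm and 7.16 degrees, less where a joint would pass 70% of its speed; a pose out of reach is approached as far as the arm can. A call is refused whole if a number of a shift passes 4.17 or a number of a turn 1, either way. A call with a gripper value outside its range is refused whole. "gripper" is the closure, from 0 (fully open) to 1 (shut), set as the call begins (left out, the last holds). The fingers move at their own pace and stop on an object; "force" is the grip in N (left out, the last holds). Time passes only in rows, so rows that do not move let the fingers close. It gives the time, the measured TCP pose, the force and the opening at its end, in the units of the state.
- get_obs(): the state, without advancing time (a new reading comes with each control period).
- camera(name): name is "scene" or "top" or "wrist"; returns (picture, depth): 384x512x3 uint8, red, green, blue; 384x512 float32, m along the optical axis (not along the pixel's ray), 0 where there is no reading.
- camera_params(name): a dict with "intrinsics" (3x3 intrinsics, pixels), "position" and "attitude" of the camera in the world; the wrist camera has in their place "T_tool_cam" (4x4, takes a point from camera to tool coordinates, whose origin is the TCP and whose axes are the tool frame's). Camera axes: x right, y down, z forward; pixel columns grow to the right and rows downward; lengths in m; the calibration is good to about 2 mm. A picture is of the moment at which its call begins: read the wrist's pose just before it. camera_params takes no time and is no camera call.
- hand_in(): hands the job in, once; it reports no verdict.
The state is a dict: "time": time; "q": joint angles; "joint_velocities": joint speeds; "joint_torque": joint torques, N m; "position": TCP position; "tool_rot": TCP orientation; "ft_force": force on the tool from outside, world axes, zero at the start; "moment": the same for the moment, N m; "grip_width": finger opening in m.
Only numpy, scipy, OpenCV 4.12 (cv2) and the standard library are available. Lean on these libraries where they do the work, as an engineer would, in place of code of your own. Each camera call takes 0.05 s, during which the arm holds its last target.

## Task

Weigh the tray that holds the single long bone: take it by its arched handle, slide it forward along its bay until it is clear of the rack's overhanging shelf, then lift it out and set it down without dropping it, flat in the middle of the bench scale's steel pan. Let go of it; the long bone must still be lying in its tray and the other tray must stay where it is in the rack.

Things in the scene. Friction and masses are not known exactly. Their poses are not given: they have to be found in the camera images.
- long_bone_tray: White tray to be weighed, loose, about 200 g; origin: centre of its underside. Open box 140 long (x) x 96 wide (y) x 24 high, walls and floor 3.5 thick, with an arched handle standing across it, 75 high in all. x points to its back (into the rack), y left, z up.
- long_bone_tray_grip (a point): Centre of that tray's handle bar, which is 10 thick (x), 96 long (y), 14 high (z), on a thin post at each side wall. It is 68 above the tray's underside and 15 forward (-x) of the tray's centre: front wall 55 in front of it, back wall's outside 85 behind it. Axes as the tray's.
- toe_bone_tray_grip (a point): The same point on the other, equal tray, which holds two short toe bones (42 long); axes likewise. It stands in the rack's other bay and stays there.
- long_bone_center (a point): Centre of the long bone lying loose, lengthwise, on the floor of the tray to be weighed, under the handle arch: 112 long (its x), two knobbly ends 20 high and 31 wide, about 50 g. Its top is 37 below the bar's underside.
- rack: Grey fixed rack, 232 wide, 22 high guide walls, floor 8 thick; origin on the bench. Two bays side by side, 104 wide, centred 56 left and right of the origin, one tray in each, in either order. Trays come out forward along its -x, y left, z up. Its floor runs 100 in front of the origin; a shelf overhangs the back of the bays.
- shelf_edge (a point): Middle of the lower front edge of the rack's shelf, axes as the rack's: 38 above the bench (6 over the tray walls); shelf top at 45. At the start the back 38 to 53 of a tray is under it and the handle bar is 32 to 47 in front of it, its centre 38 higher. A tray can be lifted only once its back wall is in front of this edge.
- pan (a point): Middle of the top face of the bench scale's flat square steel pan, 210 x 210, 44 above the bench, fixed and rigid. z up, y left; the scale's lower display panel is on the -x side.

How it is judged:
By the outcome, as a careful person would: the job done as asked, in the order asked, and still so for the second after the job is handed in, with the robot touching nothing.
It also fails if it takes over 45 s, if anything falls off the work surface, if the arm or the gripper's body presses on something with over 40 N, if the wrist force passes 120 N, or if a joint passes its speed limit or range.

## Working session

There is one attempt and no reset: what is moved stays moved. The work goes in short steps, Python scripts to look and compute and a tool call to move; the robot and the scene stay as the last step left them, time stands still between calls to the robot, and variables do not carry over. Pictures are saved under pics/ and viewed, and the job is handed in when it is done.

Besides the shell and the picture viewer there is one more tool, called after "Call:" as name(argument=value, ...), one argument or row to a line, values as JSON. send_rows: Moves the arm, as the interface text tells. Its arguments: {"type":"object","properties":{"steps":{"type":"array"},"gripper":{"type":"number"},"force":{"type":"number"}},"required":["steps"]}

```bash
mkdir -p pics
cat > h.py <<'E'
from rig import *
import numpy as np, cv2
from scipy.spatial.transform import Rotation as R
def save(n,im): cv2.imwrite('pics/'+n+'.png',im[:,:,::-1])
E
python3 - <<'E'
from h import *
print(get_obs())
for c in("scene","top","wrist"):
    p,d=camera(c); save(c+'0',p); np.savez('pics/'+c+'0.npz',p=p,d=d); print(c,camera_params(c))
E
```

```text
{'time': 0.0, 'q': array([ 1.09749445e+00,  5.28474684e-01,  1.43394231e+00, -2.07991752e-05,
        1.18137672e+00, -1.78519610e-01]), 'joint_velocities': array([ 3.74345183e-04,  6.80760505e-05, -4.13288220e-04, -1.19038203e-03,
        5.98311544e-04, -1.09714572e-03]), 'joint_torque': array([-1.36513547e-03, -4.40041065e+01, -1.76592797e+01,  6.29860489e-02,
        5.84425055e-02, -1.46657344e-04]), 'position': array([0.18122337, 0.59736448, 0.22155368]), 'tool_rot': array([ 0.10310209,  0.69968273, -0.1045809 ,  0.6991973 ]), 'ft_force': array([ 0.10894903, -0.14729678, -0.05671339]), 'moment': array([ 0.01272553, -0.04924271, -0.03763277]), 'grip_width': 0.08707839824825922}
scene {'intrinsics': array([[438.20879424,   0.        , 255.83227714],
       [  0.        , 438.20879424, 191.88833437],
       [  0.        ,   0.        ,   1.        ]]), 'position': array([1.4010664 , 0.06762033, 0.59535943]), 'attitude': array([ 0.57849174,  0.65442071, -0.36297535, -0.32454542])}
top {'intrinsics': array([[419.70552582,   0.        , 256.39809328],
       [  0.        , 419.70552582, 192.38161388],
       [  0.        ,   0.        ,   1.        ]]), 'position': array([ 0.47085183, -0.00523813,  0.91668841]), 'attitude': array([-0.70366534,  0.70808715, -0.04176648,  0.04151194])}
wrist {'intrinsics': array([[267.76572878,   0.        , 258.1376565 ],
       [  0.        , 267.76572878, 190.4139091 ],
       [  0.        ,   0.        ,   1.        ]]), 'T_tool_cam': array([[ 7.27779914e-04, -2.69323312e-01,  9.63049544e-01,
        -1.61720271e-01],
       [ 9.99999502e-01,  8.53181701e-04, -5.17105100e-04,
         1.06648233e-03],
       [-6.82387790e-04,  9.63049441e-01,  2.69323799e-01,
        -7.46213246e-02],
       [ 0.00000000e+00,  0.00000000e+00,  0.00000000e+00,
         1.00000000e+00]])}
```

View pics/top0.png

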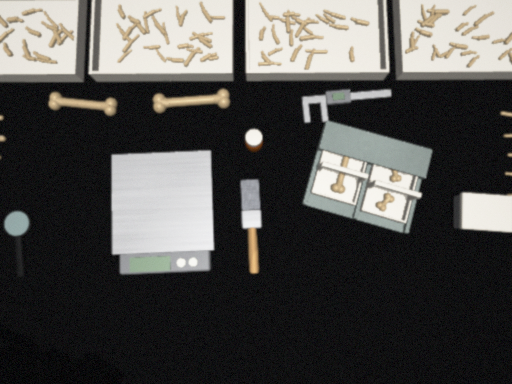

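View pics/scene0.png

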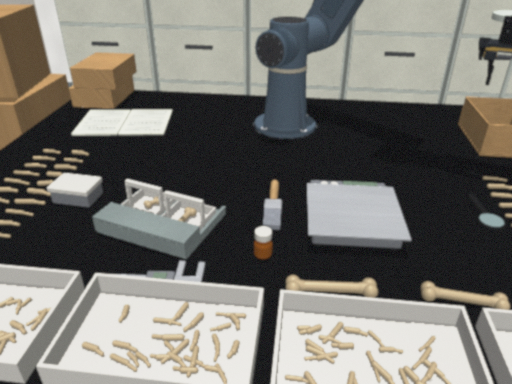

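View pics/wrist0.png

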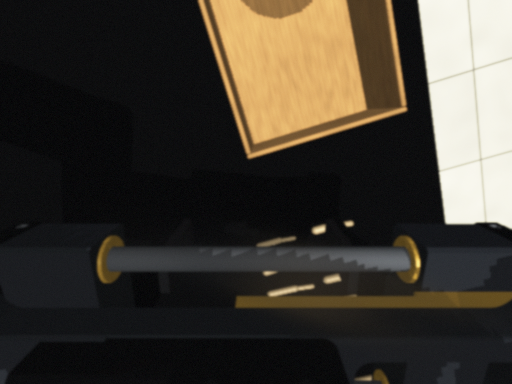

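The top view shows the rack at about (368,177). The long bone is in its left bay (bone near (340,172)), the toe bones are in the right bay, and the pan is centred near (162,202). Next I'll measure these in detail.

```bash
cat >> h.py <<'E'
def cam_pts(c,uv,z):
    P=camera_params(c);K=P['intrinsics'];r=R.from_quat(P['attitude']).as_matrix()
    uv=np.atleast_2d(uv).astype(float)
    ray=np.c_[(uv-K[:2,2])/K[0,0],np.ones(len(uv))]@r.T
    t=(z-P['position'][2])/ray[:,2]
    return P['position']+ray*t[:,None]
def cloud(c,d):
    P=camera_params(c);K=P['intrinsics'];r=R.from_quat(P['attitude']).as_matrix()
    v,u=np.mgrid[:384,:512]
    ray=np.dstack([(u-K[0,2])/K[0,0],(v-K[1,2])/K[0,0],np.ones(u.shape)])
    return (ray*d[...,None])@r.T+P['position']
E
python3 - <<'E'
from h import *
D=np.load('pics/top0.npz');p,d=D['p'],D['d']
c=p[110:240,295:440]; save('rackzoom',cv2.resize(c,None,fx=5,fy=4.6,interpolation=cv2.INTER_CUBIC)[:600])
X=cloud('top',d)
z=X[...,2]
np.set_printoptions(precision=4,suppress=True)
for v,u in [(200,160),(150,400),(165,345),(180,325),(190,395),(176,368),(300,300)]: print(u,v,X[v,u],p[v,u])
# pan
m=(abs(z-0.044)<.006)&(np.arange(512)[None]<230)&(np.arange(384)[:,None]>130)
m=cv2.morphologyEx(m.astype(np.uint8),cv2.MORPH_OPEN,np.ones((5,5)))
v,u=np.nonzero(m);print('pan n',len(v),z[m>0].mean())
r=cv2.minAreaRect(np.c_[u,v].astype(np.float32));print(r); b=cv2.boxPoints(r);q=cam_pts('top',b,.044);print(q,q.mean(0))
# high bars
g=(np.arange(512)[None]>290)&(np.arange(512)[None]<440)&(np.arange(384)[:,None]>120)&(np.arange(384)[:,None]<240)
m=(z>.062)&g
n,l,s,ce=cv2.connectedComponentsWithStats(m.astype(np.uint8))
for i in range(1,n):
    if s[i,4]>20: print(s[i],ce[i],np.median(X[l==i],0),X[l==i].mean(0))
vis=p.copy();vis[m]=[255,0,0];save('bars',cv2.resize(vis[110:240,295:440],None,fx=4,fy=4,interpolation=0))
E
```

```text
160 200 [0.5594 0.1955 0.0444] [216 216 217]
400 150 [ 0.6626 -0.3105  0.0447] [149 159 156]
345 165 [ 0.6337 -0.1961  0.0305] [213 189 147]
325 180 [ 0.6044 -0.1558  0.0102] [247 245 240]
395 190 [ 0.5729 -0.2842  0.0804] [188 184 175]
368 176 [ 0.6132 -0.2509  0.0066] [166 164 157]
300 300 [ 0.3475 -0.0975  0.0003] [19 19 19]
pan n 9978 0.04400027261616998
((161.25003051757812, 202.25), (100.59283447265625, 101.72127532958984), 88.15238952636719)
[[0.6588 0.3061 0.044 ]
 [0.6645 0.0909 0.044 ]
 [0.4534 0.0828 0.044 ]
 [0.448  0.292  0.044 ]] [0.5562 0.1929 0.044 ]
[320 162  49  19 299] [344.2809 170.1338] [ 0.614  -0.1829  0.082 ] [ 0.6134 -0.1828  0.0837]
[372 180  51  19 306] [396.8464 188.732 ] [ 0.5747 -0.287   0.082 ] [ 0.5745 -0.2847  0.0889]
```

View pics/rackzoom.png

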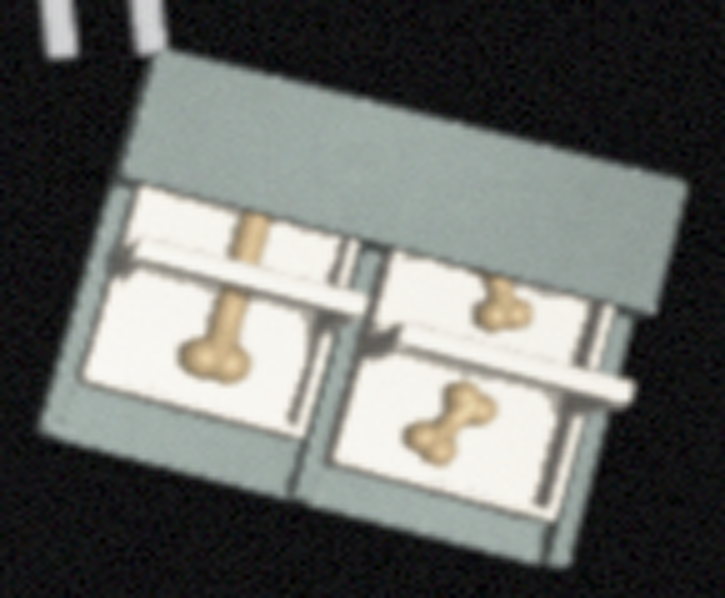

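View pics/bars.png

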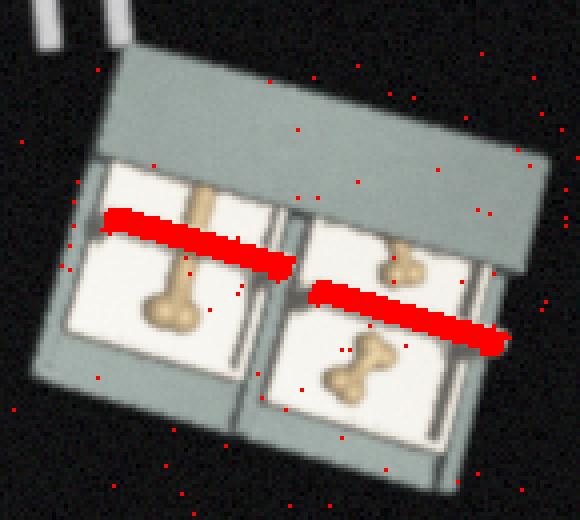

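Run:
```python
from h import *
np.set_printoptions(precision=4,suppress=True)
def yaw(q): # long edge direction angle
    e=[q[1]-q[0],q[2]-q[1]]; L=[np.linalg.norm(a) for a in e]; a=e[int(np.argmax(L))]; return np.degrees(np.arctan2(a[1],a[0])),L
for c in('top','scene'):
    D=np.load(f'pics/{c}0.npz');p,d=D['p'],D['d'];X=cloud(c,d);z=X[...,2]
    reg=(X[...,0]>.4)&(X[...,0]<.75)&(X[...,1]<-.1)&(X[...,1]>-.4)
    for nm,m,h in[('bars',reg&(z>.066)&(z<.1),.083),('shelf',reg&(abs(z-.045)<.004),.045),
      ('pan',(abs(z-.044)<.004)&(X[...,1]>.05)&(X[...,1]<.35)&(X[...,0]>.4)&(X[...,0]<.7),.044)]:
        m=cv2.morphologyEx(m.astype(np.uint8),cv2.MORPH_OPEN,np.ones((2,2) if nm=='bars' else (3,3)))
        n,l,s,ce=cv2.connectedComponentsWithStats(m)
        for i in range(1,n):
            if s[i,4]<100: continue
            Q=X[l==i]
            v,u=np.nonzero(l==i); G=cam_pts(c,np.c_[u,v],h) if nm!='bars' or c=='top' else Q
            r=cv2.minAreaRect((G[:,:2]*1000).astype(np.float32))
            print(c,nm,s[i,4],'rect c',r[0],'size',r[1],'ang',r[2],'medz',np.median(Q[:,2]))
            if nm=='bars':
                pc=G[:,:2]-G[:,:2].mean(0);w,V=np.linalg.eigh(pc.T@pc);print('  pca yaw',np.degrees(np.arctan2(*V[::-1,1])),'mean',G.mean(0),'ext',np.ptp(pc@V,axis=0))
            if nm=='shelf': print(cv2.boxPoints(r))
# rack outline using colour, top: floor front
```

```text
top bars 293 rect c (611.1913452148438, -184.9042510986328) size (96.5565185546875, 13.254170417785645) ang 73.40267944335938 medz 0.08164001340219063
  pca yaw 73.45703125613939 mean [ 0.6115 -0.1851  0.083 ] ext [0.0133 0.0966]
top bars 296 rect c (573.0136108398438, -288.8087158203125) size (98.05496978759766, 13.233173370361328) ang 72.51792907714844 medz 0.08152986007634383
  pca yaw 72.96336084747485 mean [ 0.5731 -0.2893  0.083 ] ext [0.0133 0.0981]
top shelf 3179 rect c (665.3038940429688, -258.1253356933594) size (231.86279296875, 64.02509307861328) ang 73.61947631835938 medz 0.044892482800042655
[[ 601.8963 -360.323 ]
 [ 663.3226 -378.3791]
 [ 728.7115 -155.9276]
 [ 667.2852 -137.8716]]
top pan 9916 rect c (556.4100952148438, 191.419189453125) size (209.4821319580078, 209.15859985351562) ang 2.1094024181365967 medz 0.04401472299886705
scene bars 266 rect c (933.6275634765625, -153.3153076171875) size (1030.899658203125, 80.57096099853516) ang 20.82891082763672 medz 0.07819801724755232
  pca yaw -153.25822402800995 mean [ 0.5796 -0.2866  0.0767] ext [0.1027 1.0329]
scene bars 299 rect c (962.224853515625, -92.32748413085938) size (930.218505859375, 85.76094055175781) ang 14.758191108703613 medz 0.07806362883507367
  pca yaw -158.34659720903596 mean [ 0.6181 -0.1815  0.0767] ext [0.1101 0.9237]
scene shelf 2001 rect c (667.2365112304688, -259.96368408203125) size (235.95347595214844, 68.71234130859375) ang 73.55644989013672 medz 0.046226505726713274
[[ 600.8898 -363.3898]
 [ 666.7917 -382.8403]
 [ 733.5833 -156.5375]
 [ 667.6813 -137.0871]]
scene pan 4951 rect c (557.7537841796875, 190.36239624023438) size (215.47808837890625, 209.87290954589844) ang 2.077765703201294 medz 0.04519446112972514
```

```bash
cat >> h.py <<'E'
np.set_printoptions(precision=4,suppress=True)
def delta(pos,yawdeg):
    """target: tool x down, tool y along (cos yaw, sin yaw). prints current axes and the needed moves"""
    o=get_obs();A=R.from_quat(o['tool_rot']);M=A.as_matrix()
    y=np.array([np.cos(np.radians(yawdeg)),np.sin(np.radians(yawdeg)),0]);x=np.array([0,0,-1.]);T=np.c_[x,y,np.cross(x,y)]
    print('t',round(o['time'],2),'pos',o['position'],'yaw tool y',np.degrees(np.arctan2(M[1,1],M[0,1])),'q6',o['q'][5],'F',o['ft_force'],'w',o['grip_width'])
    print('shift cm in current tool axes',M.T@(np.array(pos)-o['position'])*100)
    print('shift cm in target tool axes',T.T@(np.array(pos)-o['position'])*100)
    print('turn units',np.degrees((A.inv()*R.from_matrix(T)).as_rotvec())/6)
E
python3 - <<'E'
from h import *
delta([.612,-.1855,.12],-16.5)
delta([.612,-.1855,.12],163.5)
E
```

```text
t 0.15 pos [0.1813 0.5975 0.2218] yaw tool y 73.1132019314914 q6 -0.1785211850596245 F [0.5655 0.6292 0.2779] w 0.08690187834985323
shift cm in current tool axes [ 10.2651 -62.3968  63.964 ]
shift cm in target tool axes [10.1765 63.5381 62.8449]
turn units [14.9355  0.0106  0.0152]
t 0.15 pos [0.1813 0.5975 0.2218] yaw tool y 73.1132019314914 q6 -0.1785211850596245 F [0.5655 0.6292 0.2779] w 0.08690187834985323
shift cm in current tool axes [ 10.2651 -62.3968  63.964 ]
shift cm in target tool axes [ 10.1765 -63.5381 -62.8449]
turn units [-15.0645  -0.0152   0.0107]
```

Call:
send_rows(
  steps=[
    [[0,-2.8,2.9,1,0,0],[0,-2.5,3.1,1,0,0],[0,-2.1,3.4,1,0,0],[0,-1.8,3.6,1,0,0],[0,-1.4,3.7,1,0,0],[0,-1.0,3.9,1,0,0],[0,-0.6,3.9,1,0,0],[0,-0.2,4.0,1,0,0]],
  ],
  gripper=0,
)

```text
time: 0.82
position: [0.3319, 0.3122, 0.2185]
tool_rot: [0.387, 0.593, -0.385, 0.591]
ft_force: [0.7, -0.3, -0.4]
grip_width: 0.0871
```

```bash
python3 -c "
from h import *
delta([.612,-.1855,.14],-16.5)"
```

```text
t 0.82 pos [0.3319 0.3122 0.2185] yaw tool y 23.771309852361085 q6 0.08939829867994838 F [ 0.7162 -0.345  -0.3776] w 0.0871203370154958
shift cm in current tool axes [ 7.6669  5.5721 56.8616]
shift cm in target tool axes [ 7.8531 40.9939 39.7605]
turn units [ 6.7119 -0.0324  0.006 ]
```

Call:
send_rows(
  steps=[
    [[0.5,0.4,4.0,1,0,0],[0.5,0.8,3.9,1,0,0],[0.5,1.2,3.8,1,0,0],[0.5,1.6,3.6,1,0,0],[0.5,2.0,3.4,1,0,0],[0.5,2.4,3.2,1,0,0],[0.5,2.7,2.9,0.7,0,0],[0.5,2.8,2.8,0,0,0]],
  ],
)

```text
time: 1.48
position: [0.4883, 0.0203, 0.1776]
tool_rot: [0.577, 0.413, -0.573, 0.411]
ft_force: [0.4, 1.0, 0.0]
grip_width: 0.087
```

```bash
python3 -c "
from h import *
delta([.612,-.1855,.14],-16.5)"
```

```text
t 1.48 pos [0.4883 0.0203 0.1776] yaw tool y -18.755278429485497 q6 0.13177079963158916 F [0.3915 1.0039 0.0323] w 0.08700113755131482
shift cm in current tool axes [ 3.6886 18.3245 15.5312]
shift cm in target tool axes [ 3.756  17.7048 16.2186]
turn units [-0.3758 -0.0556 -0.0133]
```

Call:
send_rows(
  steps=[
    [[0.6,2.9,2.7,-0.4,0,0],[0.6,2.9,2.7,0,0,0],[0.6,2.9,2.7,0,0,0],[0.6,2.9,2.7,0,0,0],[0.6,2.9,2.7,0,0,0],[0.3,1.5,1.3,0,0,0],[0,0,0,0,0,0],[0,0,0,0,0,0]],
  ],
)

```text
time: 2.15
position: [0.6036, -0.1864, 0.1388]
tool_rot: [0.57, 0.421, -0.566, 0.421]
ft_force: [-0.5, 0.4, -0.4]
grip_width: 0.0869
```

Run:
```python
from h import *
delta([.612,-.1855,.06],-16.5)
o=get_obs();p,d=camera('wrist');save('w1',p);np.savez('pics/w1.npz',p=p,d=d,pos=o['position'],q=o['tool_rot'])
```

```text
t 2.15 pos [ 0.6036 -0.1864  0.1388] yaw tool y -16.955079549016126 q6 -0.18555957326117337 F [-0.4988  0.3823 -0.4041] w 0.08693855150566744
shift cm in current tool axes [ 7.888   0.7496 -0.296 ]
shift cm in target tool axes [ 7.8842  0.7773 -0.3237]
turn units [-0.0758 -0.0409 -0.0306]
```

View pics/w1.png

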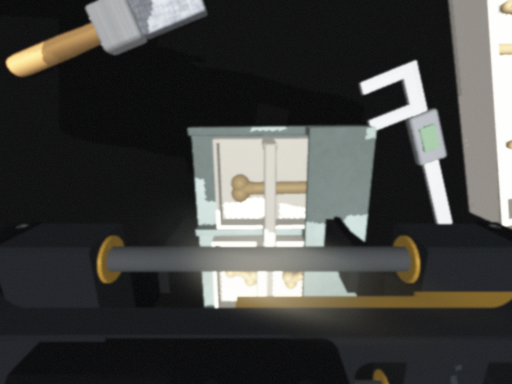

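```bash
cat >> h.py <<'E'
def wcloud(d,pos,q):
    P=camera_params('wrist');K=P['intrinsics'];T=P['T_tool_cam']
    v,u=np.mgrid[:384,:512]
    ray=np.dstack([(u-K[0,2])/K[0,0],(v-K[1,2])/K[0,0],np.ones(u.shape)])*d[...,None]
    t=ray@T[:3,:3].T+T[:3,3]
    return t@R.from_quat(q).as_matrix().T+pos
E
python3 - <<'E'
from h import *
D=np.load('pics/w1.npz');X=wcloud(D['d'],D['pos'],D['q']);z=X[...,2]
m=(z>.07)&(z<.095)&(X[...,0]>.5)&(X[...,0]<.7)&(X[...,1]<-.1)&(X[...,1]>-.4)&(D['d']>0)
m=cv2.morphologyEx(m.astype(np.uint8),cv2.MORPH_OPEN,np.ones((3,3)))
n,l,s,ce=cv2.connectedComponentsWithStats(m)
for i in range(1,n):
    if s[i,4]<60: continue
    G=X[l==i];t=G[G[:,2]>np.median(G[:,2])-.003]
    r=cv2.minAreaRect((t[:,:2]*1000).astype(np.float32));print(s[i],r,np.median(t,0))
E
```

```text
[ 263  143   15  104 1304] ((615.22998046875, -182.48770141601562), (91.4856948852539, 9.414121627807617), 73.47705078125) [ 0.6161 -0.1783  0.0825]
[257 272  11  24 262] ((583.996337890625, -261.36566162109375), (27.228370666503906, 9.560882568359375), 73.44525909423828) [ 0.5843 -0.2606  0.0824]
```

Call:
send_rows(
  steps=[
    [[0,0.9,-0.4,0,0,0],[1.5,0,0,0,0,0],[2,0,0,0,0,0],[2,0,0,0,0,0],[1.5,0,0,0,0,0],[0.6,0,0,0,0,0],[0,0,0,0,0,0]],
  ],
)

```text
time: 2.78
position: [0.6149, -0.1727, 0.0645]
tool_rot: [0.569, 0.424, -0.563, 0.424]
ft_force: [-0.7, 0.3, -0.2]
grip_width: 0.0872
```

```bash
python3 -c "
from h import *
delta([.6135,-.185,.058],-16.5)"
```

```text
t 2.78 pos [ 0.6149 -0.1727  0.0645] yaw tool y -16.334431103820396 q6 -0.17261288435198865 F [-0.7347  0.3236 -0.2272] w 0.0872404638671973
shift cm in current tool axes [0.6482 0.2109 1.2216]
shift cm in target tool axes [0.6548 0.2175 1.2169]
turn units [ 0.0277 -0.0599 -0.0453]
```

Call:
send_rows(
  steps=[
    [[0.3,0.2,0.9,0,-0.06,-0.04],[0.3,0,0.2,0,0,0],[0,0,0,0,0,0]],
  ],
)

```text
time: 3.03
position: [0.6147, -0.1824, 0.0602]
tool_rot: [0.565, 0.424, -0.565, 0.426]
ft_force: [-0.3, 0.5, 0.2]
grip_width: 0.0869
```

```bash
python3 -c "
from h import *
delta([.6135,-.185,.058],-16.5)"
```

```text
t 3.03 pos [ 0.6147 -0.1824  0.0602] yaw tool y -16.118526607943608 q6 -0.1804428752761799 F [-0.3378  0.5333  0.2179] w 0.0869360923702306
shift cm in current tool axes [ 0.2175 -0.0458  0.2882]
shift cm in target tool axes [ 0.2174 -0.0434  0.2887]
turn units [ 0.0636  0.0078 -0.0193]
```

Next: centre the jaws and close with moderate force.

Call:
send_rows(
  steps=[
    [[0.2,0,0.3,0.06,0,0],[0,0,0,0,0,0],[0,0,0,0,0,0]],
  ],
)

```text
time: 3.28
position: [0.6151, -0.1867, 0.0601]
tool_rot: [0.568, 0.421, -0.566, 0.425]
ft_force: [0.3, 0.9, -0.0]
grip_width: 0.0866
```

Call:
send_rows(
  steps=[
    [[0,0,0,0,0,0],[0,0,0,0,0,0],[0,0,0,0,0,0],[0,0,0,0,0,0],[0,0,0,0,0,0],[0,0,0,0,0,0],[0,0,0,0,0,0],[0,0,0,0,0,0]],
  ],
  gripper=1,
  force=30,
)

```text
time: 3.95
position: [0.6155, -0.1874, 0.0612]
tool_rot: [0.568, 0.42, -0.566, 0.425]
ft_force: [-0.5, -0.3, 0.5]
grip_width: 0.0414
```

```bash
python3 -c "
from h import *
delta([.6135,-.185,.058],-16.5)"
```

```text
t 3.95 pos [ 0.6155 -0.1874  0.0612] yaw tool y -16.61332428213889 q6 -0.1784848545682972 F [-0.4567 -0.3073  0.5078] w 0.0414404388103952
shift cm in current tool axes [ 0.3207 -0.2643 -0.169 ]
shift cm in target tool axes [ 0.3231 -0.2615 -0.169 ]
turn units [-0.019   0.0167 -0.0749]
```

Call:
send_rows(
  steps=[
    [[0.3,-0.2,-0.1,0,0,-0.07],[0,0,0,0,0,0],[0,0,0,0,0,0],[0,0,0,0,0,0],[0,0,0,0,0,0],[0,0,0,0,0,0],[0,0,0,0,0,0],[0,0,0,0,0,0]],
  ],
)

```text
time: 4.62
position: [0.6138, -0.1855, 0.0576]
tool_rot: [-0.566, -0.422, 0.568, -0.423]
ft_force: [-0.1, -0.3, 0.7]
grip_width: 0.0096
```

```bash
python3 -c "
from h import *
delta([.6135,-.185,.058],-16.5)"
```

```text
t 4.62 pos [ 0.6138 -0.1855  0.0576] yaw tool y -16.602031678516568 q6 -0.17549762943734176 F [-0.0551 -0.3098  0.6857] w 0.009637590230756865
shift cm in current tool axes [-0.0371 -0.0426 -0.0399]
shift cm in target tool axes [-0.0371 -0.0426 -0.04  ]
turn units [-0.017   0.0156  0.0044]
```

Call:
send_rows(
  steps=[
    [[0,-0.4,0,0,0,0],[0,-0.7,0,0,0,0],[0,-0.8,0,0,0,0],[0,-0.8,0,0,0,0]],
  ],
)

```text
time: 4.95
position: [0.5884, -0.1783, 0.0577]
tool_rot: [0.567, 0.421, -0.567, 0.424]
ft_force: [0.8, -0.5, -0.7]
grip_width: 0.01
```

```bash
python3 -c "
from h import *
delta([.6135-.07*.959,-.185+.07*.284,.058],-16.5)"
```

```text
t 4.95 pos [ 0.5884 -0.1783  0.0577] yaw tool y -16.60591923102236 q6 -0.18384158343630091 F [ 0.832  -0.4893 -0.746 ] w 0.009957459273487028
shift cm in current tool axes [-0.0508 -4.4083 -0.0603]
shift cm in target tool axes [-0.032  -4.4083 -0.0686]
turn units [-0.0177  0.0216 -0.0404]
```

Call:
send_rows(
  steps=[
    [[0,-0.8,0,0,0,0],[0,-0.8,0,0,0,0],[0,-0.8,0,0,0,0],[0,-0.8,0,0,0,0],[0,-0.8,0,0,0,0],[0,-0.4,0,0,0,0],[0,0,0,0,0,0]],
  ],
)

```text
time: 5.53
position: [0.537, -0.1625, 0.0576]
tool_rot: [-0.566, -0.423, 0.568, -0.422]
ft_force: [0.6, -0.6, -1.8]
grip_width: 0.0096
```

Run:
```python
from h import *
delta([.6135-.07*.959,-.185+.07*.284,.058],-16.5)
o=get_obs();p,d=camera('top');save('t2',cv2.resize(p[100:250,270:450],None,fx=4,fy=4,interpolation=cv2.INTER_CUBIC));p,d=camera('wrist');save('w2',p)
```

```text
t 5.53 pos [ 0.537  -0.1625  0.0576] yaw tool y -16.612588523735546 q6 -0.20010562018971015 F [ 0.587  -0.574  -1.7759] w 0.009637417218718311
shift cm in current tool axes [-0.0417  0.9777 -0.0143]
shift cm in target tool axes [-0.0402  0.9778 -0.0124]
turn units [-0.0188  0.0144  0.0139]
```

View pics/w2.png

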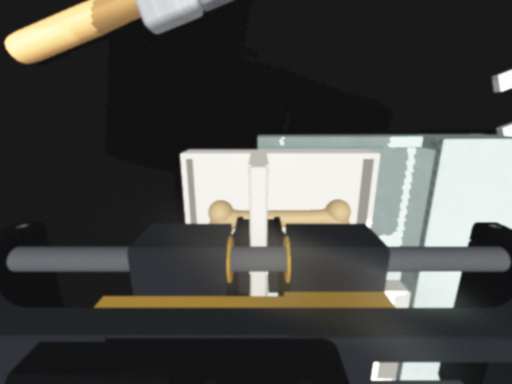

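View pics/t2.png

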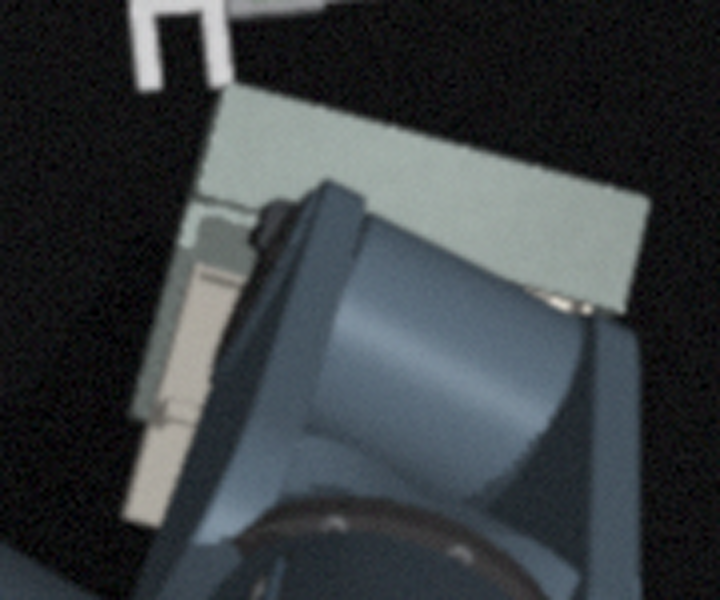

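Both views show the tray well clear of the shelf: its back wall is near column 378 and the shelf edge near 430 in the wrist view. The bone is whole in the tray, spanning columns 220–340. I'll lift now.

Call:
send_rows(
  steps=[
    [[0,0,0,0,0,0],[-0.4,0,0,0,0,0],[-0.8,0,0,0,0,0],[-1.2,0,0,0,0,0],[-1.6,0,0,0,0,0],[-1.6,0,0,0,0,0],[-1.6,0,0,0,0,0],[-1.2,0,0,0,0,0]],
  ],
  force=45,
)

```text
time: 6.3
position: [0.5378, -0.1622, 0.1435]
tool_rot: [-0.565, -0.425, 0.568, -0.42]
ft_force: [-0.2, 0.0, -2.4]
grip_width: 0.0092
```

Run:
```python
from h import *
th=np.radians(2.1)
# grip is 15 mm forward(-x) of tray centre; target tray yaw 2.1 deg
pan=np.array([.5568,.1910,.044])
g=pan+[-.015*np.cos(th),-.015*np.sin(th),0]
delta([g[0],g[1],.044+.0496+.05],2.1)
p,d=camera('wrist');save('w3',p)
```

```text
t 6.3 pos [ 0.5378 -0.1622  0.1435] yaw tool y -16.60005156286339 q6 -0.20027425054560757 F [-0.2117  0.0374 -2.389 ] w 0.009237720809273611
shift cm in current tool axes [  0.0656  -9.6917 -33.9063]
shift cm in target tool axes [ -0.0128   1.6906 -35.2237]
turn units [-3.1167 -0.0132  0.0713]
```

View pics/w3.png

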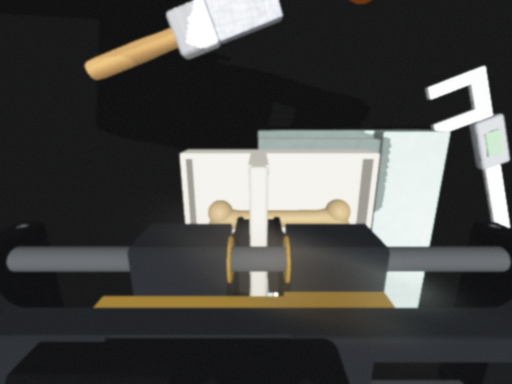

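Call:
send_rows(
  steps=[
    [[0,-0.2,-0.6,-0.4,0,0],[0,-0.3,-1.2,-0.4,0,0],[0,-0.3,-1.8,-0.4,0,0],[0,-0.4,-2.4,-0.4,0,0],[0,-0.3,-2.4,-0.4,0,0],[0,-0.2,-2.4,-0.4,0,0],[0,-0.1,-2.4,-0.4,0,0],[0,0,-2.4,-0.3,0,0]],
  ],
)

```text
time: 7.02
position: [0.5403, -0.002, 0.1462]
tool_rot: [0.488, 0.51, -0.488, 0.513]
ft_force: [1.0, 0.9, -2.1]
grip_width: 0.0098
```

```bash
cat > g.py <<'E'
from h import *
th=np.radians(2.1)
pan=np.array([.5568,.1910,.044])
g=pan+[-.015*np.cos(th),-.015*np.sin(th),0]
delta([g[0],g[1],.044+.0496],2.1)
E
python3 g.py
```

```text
t 7.02 pos [ 0.5403 -0.002   0.1462] yaw tool y 2.747861252787844 q6 -0.25448775358458564 F [ 1.0358  0.9291 -2.1233] w 0.009763798654135814
shift cm in current tool axes [  5.1882   1.0581 -19.239 ]
shift cm in target tool axes [  5.2577   0.8535 -19.2303]
turn units [ 0.1079  0.0357 -0.0233]
```

Call:
send_rows(
  steps=[
    [[0,0.1,-2.4,0,0,0],[0,0.2,-2.4,0,0,0],[0,0.2,-2.4,0,0,0],[0,0.2,-2.4,0,0,0],[0,0.1,-2.4,0,0,0],[0,0.1,-2.0,0,0,0],[0,0,-1.4,0,0,0],[0,0,-0.8,0,0,0]],
  ],
)

```text
time: 7.68
position: [0.5337, 0.1778, 0.1417]
tool_rot: [0.482, 0.517, -0.486, 0.514]
ft_force: [0.2, -0.6, -2.2]
grip_width: 0.0097
```

```bash
python3 g.py
```

```text
t 7.68 pos [0.5337 0.1778 0.1417] yaw tool y 3.582347817414342 q6 0.059867199497168996 F [ 0.2408 -0.5772 -2.1722] w 0.00970150029210226
shift cm in current tool axes [ 4.8077  0.9199 -1.2163]
shift cm in target tool axes [ 4.8141  0.8544 -1.2386]
turn units [0.2471 0.0013 0.0669]
```

Call:
send_rows(
  steps=[
    [[0,0.4,-0.5,0.1,0,0.06],[0,0.3,-0.3,0.1,0,0],[0,0,0,0,0,0],[0,0,0,0,0,0]],
  ],
)

```text
time: 8.02
position: [0.5392, 0.1887, 0.1405]
tool_rot: [0.488, 0.511, -0.49, 0.51]
ft_force: [-0.8, -0.7, -1.5]
grip_width: 0.0093
```

```bash
python3 g.py
```

```text
t 8.02 pos [0.5392 0.1887 0.1405] yaw tool y 2.529139125053119 q6 0.09735259979724185 F [-0.8089 -0.6797 -1.4662] w 0.009288495754168947
shift cm in current tool axes [ 4.689   0.286  -0.1649]
shift cm in target tool axes [ 4.6899  0.2722 -0.1643]
turn units [0.0715 0.0054 0.0257]
```

Call:
send_rows(
  steps=[
    [[0.5,0.2,-0.1,0,0,0],[1.0,0,0,0,0,0],[1.0,0,0,0,0,0],[0.7,0,0,0,0,0],[0.3,0,0,0,0,0],[0,0,0,0,0,0]],
  ],
)

```text
time: 8.52
position: [0.5416, 0.186, 0.101]
tool_rot: [0.489, 0.51, -0.492, 0.509]
ft_force: [-0.1, -1.5, -2.8]
grip_width: 0.0094
```

```bash
python3 g.py
python3 - <<'E'
from h import *
p,d=camera('scene');save('s4',cv2.resize(p[120:270,240:440],None,fx=4,fy=4,interpolation=cv2.INTER_CUBIC))
o=get_obs();p,d=camera('wrist');save('w4',p);np.savez('pics/w4.npz',p=p,d=d,pos=o['position'],q=o['tool_rot'])
E
```

```text
t 8.52 pos [0.5416 0.186  0.101 ] yaw tool y 2.2387605523692087 q6 0.098308696625215 F [-0.1479 -1.4761 -2.7791] w 0.009442235941801238
shift cm in current tool axes [ 0.7367  0.0368 -0.4418]
shift cm in target tool axes [ 0.7376  0.0325 -0.4408]
turn units [0.0232 0.0149 0.0413]
```

View pics/s4.png

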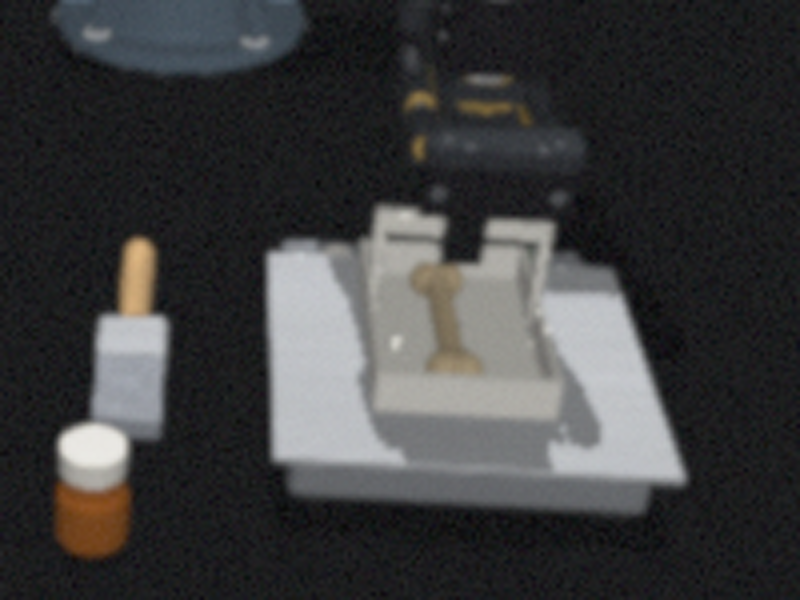

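View pics/w4.png

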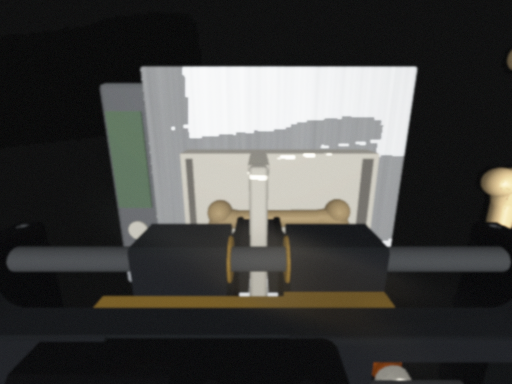

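The scene view shows the tray level a few mm above the pan, with the bone in it and the pan margins roughly even. I'll lower it slowly, watching the force.

Call:
send_rows(
  steps=[
    [[0,0,-0.4,0,0,0.04],[0.2,0,0,0,0,0],[0.2,0,0,0,0,0],[0.1,0,0,0,0,0],[0,0,0,0,0,0]],
  ],
)

```text
time: 9.03
position: [0.543, 0.1912, 0.0977]
tool_rot: [0.491, 0.508, -0.489, 0.511]
ft_force: [-0.2, 0.2, -2.0]
grip_width: 0.0099
```

```bash
python3 g.py
```

```text
t 9.03 pos [0.543  0.1912 0.0977] yaw tool y 2.2787826865689995 q6 0.10684521140841566 F [-0.1589  0.2413 -1.983 ] w 0.009896390092965179
shift cm in current tool axes [ 0.4142 -0.1207  0.0694]
shift cm in target tool axes [ 0.4147 -0.1185  0.0702]
turn units [ 0.0298  0.0089 -0.0466]
```

Call:
send_rows(
  steps=[
    [[0.2,-0.1,0,0,0,-0.04],[0.1,0,0,0,0,0],[0.1,0,0,0,0,0]],
  ],
)

```text
time: 9.28
position: [0.5422, 0.1914, 0.094]
tool_rot: [0.49, 0.509, -0.49, 0.51]
ft_force: [0.2, -0.0, -2.3]
grip_width: 0.0095
```

```bash
python3 g.py
```

```text
t 9.28 pos [0.5422 0.1914 0.094 ] yaw tool y 2.2952482026129375 q6 0.10635676594577886 F [ 0.1691 -0.0085 -2.2519] w 0.009465482520375582
shift cm in current tool axes [ 0.0371 -0.0443  0.0884]
shift cm in target tool axes [ 0.0371 -0.0439  0.0885]
turn units [ 0.0325  0.0079 -0.0143]
```

Call:
send_rows(
  steps=[
    [[0.1,0,0.1,0,0,0],[0.1,0,0,0,0,0]],
  ],
)

```text
time: 9.45
position: [0.5422, 0.1913, 0.0936]
tool_rot: [0.491, 0.51, -0.489, 0.51]
ft_force: [-2.8, -2.7, 8.4]
grip_width: 0.0095
```

```bash
python3 g.py
```

```text
t 9.45 pos [0.5422 0.1913 0.0936] yaw tool y 2.2657070949755087 q6 0.10429296860431375 F [-2.7711 -2.7182  8.4344] w 0.009532426729656415
shift cm in current tool axes [-0.0034 -0.0474  0.0856]
shift cm in target tool axes [-0.0033 -0.0471  0.0858]
turn units [ 0.0276 -0.0091 -0.017 ]
```

Contact: upward force is 8 N, at the expected height. Releasing.

Call:
send_rows(
  steps=[
    [[0,0,0,0,0,0],[0,0,0,0,0,0]],
  ],
)

```text
time: 9.62
position: [0.5425, 0.1913, 0.0941]
tool_rot: [0.491, 0.509, -0.489, 0.51]
ft_force: [0.4, -0.7, -2.1]
grip_width: 0.0097
```

Call:
send_rows(
  steps=[
    [[0,0,0,0,0,0],[0,0,0,0,0,0],[0,0,0,0,0,0],[0,0,0,0,0,0],[0,0,0,0,0,0],[0,0,0,0,0,0]],
  ],
  gripper=0.4,
)

```text
time: 10.12
position: [0.544, 0.1911, 0.0946]
tool_rot: [0.492, 0.509, -0.488, 0.511]
ft_force: [0.3, 0.1, -0.6]
grip_width: 0.0417
```

```bash
python3 g.py;python3 - <<'E'
from h import *
p,d=camera('scene');save('s5',cv2.resize(p[120:270,240:440],None,fx=4,fy=4,interpolation=cv2.INTER_CUBIC))
E
```

```text
t 10.12 pos [0.544  0.1911 0.0946] yaw tool y 2.2537979823959864 q6 0.10411331246785417 F [ 0.2888  0.1343 -0.6295] w 0.0417148806678623
shift cm in current tool axes [ 0.0989 -0.2199  0.0532]
shift cm in target tool axes [ 0.1002 -0.2192  0.0537]
turn units [ 0.0257 -0.0098 -0.0555]
```

View pics/s5.png

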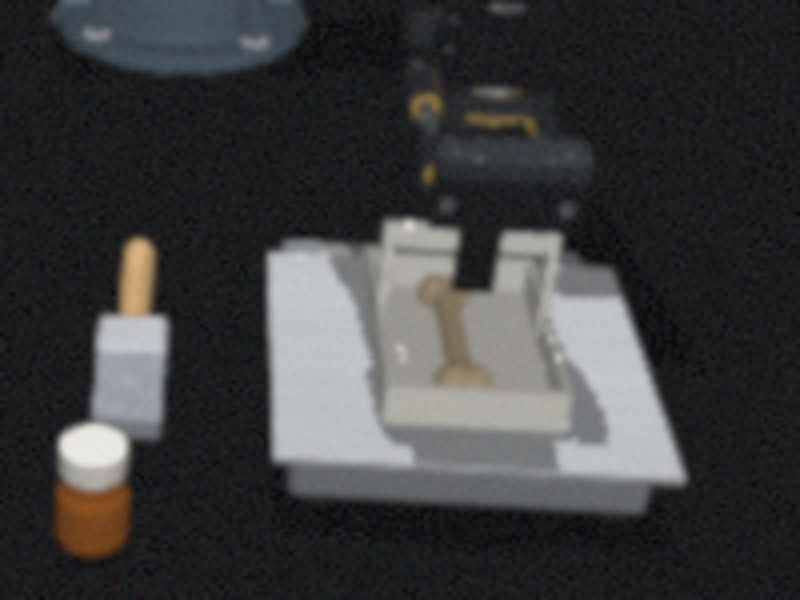

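Released and sitting flat. I'll let the jaws open further, then retreat straight up.

Call:
send_rows(
  steps=[
    [[-0.3,0,0,0,0,0],[-0.5,0,0,0,0,0],[-1,0,0,0,0,0],[-1.5,0,0,0,0,0],[-2,0,0,0,0,0],[-2,0,0,0,0,0],[-2,0,0,0,0,0],[-2,0,0,0,0,0]],
  ],
)

```text
time: 10.83
position: [0.5401, 0.1903, 0.2117]
tool_rot: [0.489, 0.511, -0.491, 0.509]
ft_force: [-0.7, -0.0, 0.2]
grip_width: 0.0521
```

Call:
send_rows(
  steps=[
    [[0,-2,0,0,0,0],[0,-3,0,0,0,0],[0,-3,0,0,0,0],[0,-3,0,0,0,0],[0,-2,0,0,0,0],[0,0,0,0,0,0],[0,0,0,0,0,0],[0,0,0,0,0,0]],
  ],
)

```text
time: 11.5
position: [0.4123, 0.1859, 0.2244]
tool_rot: [0.497, 0.504, -0.483, 0.515]
ft_force: [0.5, 0.4, -0.5]
grip_width: 0.0525
```

Run:
```python
from h import *
o=get_obs();print(o['time'],o['position'],o['ft_force'])
for c in('top','scene'):
    p,d=camera(c);save(c+'6',p);X=cloud(c,d);z=X[...,2]
    reg=(X[...,0]>.42)&(X[...,0]<.7)&(X[...,1]>.05)&(X[...,1]<.35)
    for nm,lo,hi in(('rim+',.060,.076),('bar',.105,.13)):
        m=cv2.morphologyEx((reg&(z>lo)&(z<hi)).astype(np.uint8),cv2.MORPH_OPEN,np.ones((2,2)))
        G=X[m>0]
        if len(G)>5: print(c,nm,len(G),cv2.minAreaRect((G[:,:2]*1000).astype(np.float32)),np.median(G[:,2]))
```

```text
11.5 [0.4123 0.1859 0.2244] [ 0.5151  0.4286 -0.5225]
top rim+ 848 ((552.8892822265625, 117.61592102050781), (256.550048828125, 146.54380798339844), 86.00186920166016) 0.06388968923276633
top bar 286 ((523.30908203125, 121.2619857788086), (271.21063232421875, 38.22233963012695), 75.4991226196289) 0.11802619130504677
scene rim+ 751 ((915.90771484375, 166.37277221679688), (115.02462768554688, 983.5108642578125), 85.1654281616211) 0.06485333802606463
scene bar 317 ((442.7633056640625, 210.2115020751953), (101.98681640625, 237.38426208496094), 78.95836639404297) 0.11344735470253248
```

View pics/top6.png

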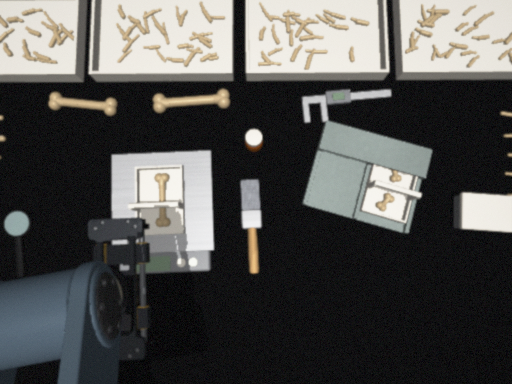

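View pics/scene6.png

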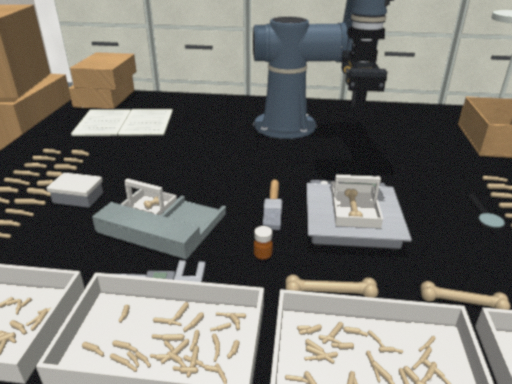

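Run:
```python
from h import *
p=cv2.imread('pics/top6.png')
print(cam_pts('top',[[135,167],[183.5,165.5],[185.5,234]],.068))
cv2.imwrite('pics/z6.png',cv2.resize(p[140:280,85:225],None,fx=4.2,fy=4.2,interpolation=cv2.INTER_CUBIC))
```

```text
[[0.6253 0.2428 0.068 ]
 [0.6278 0.1434 0.068 ]
 [0.4879 0.1374 0.068 ]]
```

View pics/z6.png

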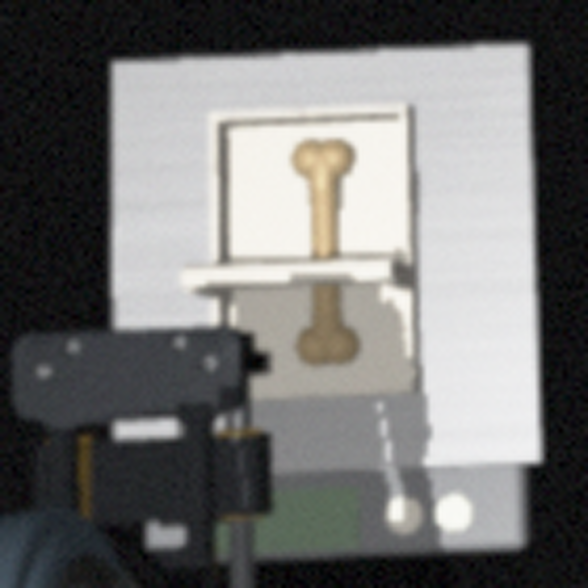

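The tray is centred at about (0.557, 0.190), against a pan middle of (0.557, 0.191). It lies flat, the bone is in it, and the other tray hasn't moved. Handing in.

```bash
python3 -c "
from rig import *
print(hand_in())"
```

```text
the job is handed in; nothing more can be done
None
```

The long-bone tray is on the scale and the job is handed in, with the robot clock at about 11.6 s. I gripped it by the handle bar and slid it about 80 mm forward, leaving it roughly 35 mm clear of the shelf. Then I lifted it out, turned it square to the pan, lowered it until it touched (8 N), let go and backed the arm away.

**Last checks:**
- **Position:** the top view puts the tray's centre at about (0.557, 0.190) m, against a pan middle of (0.557, 0.191) m, so it is within about 2 mm. It is square to the pan and looks flat.
- **Bones and other tray:** the long bone is still lying in its tray. The toe-bone tray is still in its bay with no visible change; I checked it by eye only.
- **Robot:** it was touching nothing, with the force reading near zero.

**Checks that failed or disagreed:**
- My automatic depth measurement of the tray after release picked up the gripper as well, so it was no use. I took the position from the tray's corners in the picture instead.
- The top and wrist cameras differed by 2–3 mm on where the handle bar was at the start, so I used a point between them.

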